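Lock the clean strainer into the ski grinder's coolant filter pot

TASK

Take the clean strainer insert with the orange grip out of the drip rack and fit it in the green coolant filter pot: line its two lugs up with the slots in the neck, push it down against the spring, twist it clockwise to the stop and let it spring up so that the lugs catch in their locking notches. Feel for the slots and never force the insert against the pot; let go of it when it is locked, and leave the old strainer and the other things on the bench where they are.

Things in the scene. Friction and masses are not known exactly. Their poses are not given: they have to be found in the camera images.
- insert_mid (a point): Clean strainer insert, loose, 0.18 to 0.33 kg, 120.5 mm tall: point on its axis, 60 mm above its underside; z up, x along the grip. From the bottom: bright mesh tube 34 mm across, 0 to 45 mm up; aluminium spigot 44 mm across, 45 to 78.5 mm up, its lower edge bevelled 4 mm; black head disc 64 mm across, 78.5 to 88.5 mm up. It stands in one of the rack's collars, underside 6 mm above the bench.
- insert_grip (a point): Centre of the insert's orange grip, 44.5 mm above insert_mid: an upright bar 56 mm long (x), 12 mm thick (y), from the head disc up 32 mm (16 mm above and below this point). Same axes as insert_mid.
- insert: The same clean insert; origin on its axis at its underside. Its two brass lugs sit on the spigot at +x and -x, in line with the grip (white ticks on the head over them): each 10 mm wide, 63 to 69 mm above the underside, reaching 28 mm out from the axis. Half a turn makes no difference.
- pot_mouth (a point): Centre of the green filter pot's mouth, level with the top of its aluminium neck, 110 mm above the bench; z up. Bore 47.2 mm; rim 7 mm thick with two opposite slots 13 mm wide (edges bevelled 1.5 mm), out to 31 mm from the axis. The neck was clamped by hand: the slots lie up to 0.6 rad to either side of the pot's +x and -x axis (yaw of this entry); see them from above as gaps in the rim or find them by feel.
- pot_seat (a point): Free height of the spring seat inside the pot, 63 mm below the mouth: the tube's underside meets it just as the lug undersides come level with the rim. It pushes up with about 1 N plus 0.7 N per mm. The lug tops must be pushed over 7 mm below the mouth to pass under the rim; the head meets the rim, a hard stop, when they are 9.5 mm below.
- pot: The same pot, fixed, 84 mm across, on a 130 mm square foot; origin on the bench, on its axis. With the lugs under the rim the insert turns only clockwise seen from above, to a wall 65 to 70 deg from the slots. There the lugs lie under notches 14 mm wide, 3 mm deep, in the rim's underside; let go, the spring lifts the insert till the lug tops are 4 mm below the mouth (insert_mid 13 mm below it).
- old_mid (a point): Old clogged strainer insert with brown mesh and grey grip, same shape and size as the clean one, standing in the other collar of the rack; point on its axis 60 mm above its underside. Leave it.
- rack: Fixed steel drip rack, 90 x 220 mm (x, y), with a rim 15 mm high, and two blue collars at y = +60 and -60 mm, 47 mm across outside, 39 mm inside, tops 38 mm above the bench; origin at the centre of its underside.
- cleaner_mid (a point): Blue cleaner can, 66 mm across, 150 mm tall; its middle. A bystander.
- brush_mid (a point): Wooden ski brush 140 x 45 x 36 mm; its middle. A bystander.
- driver_mid (a point): Screwdriver 200 mm long lying on the bench. A bystander.
- spanner_mid (a point): Wrench 180 mm long lying on the bench. A bystander.
- wax_mid (a point): Pink wax block 55 x 85 x 22 mm; its middle. A bystander.
- fileguide_mid (a point): Green edge file guide 150 x 40 x 32 mm. A bystander.

How it is judged:
On the way, in this order (a step that is already met when the one before it is completed fails the run):
1. the clean insert is lifted out of the rack, its middle more than 120 mm above the bench (height (world z) of insert_mid above 0.12 m), for 0.1 s.
2. its lugs have passed down through the slots: its middle is more than 15.2 mm under the pot's mouth and within 4 mm of the pot's axis (z of insert_mid in the frame of pot_mouth below -0.0152 m and horizontal distance between insert_mid and pot_mouth below 0.004 m), for 0.05 s.
At the end, for the whole second after the job is handed in: The clean insert stands upright (within 4 deg) in the pot, within 4 mm of its axis, at rest and pressed by the spring, turned from the slots and risen into the locking notches: its middle 11.4 to 14.6 mm under the pot's mouth, its grip at least 0.4 rad from the pot's x axis; released (z of insert_mid in the frame of pot_mouth between -0.0146 and -0.0114 m and horizontal distance between insert_mid and pot_mouth below 0.004 m and angle between insert_mid's own z axis and vertical below 0.07 rad and angle between the x axis of insert_mid and the x axis of pot_mouth, either way round above 0.4 rad and linear speed of insert below 0.01 m/s and contact force between insert and pot above 2 N); the robot touches nothing.
It fails at once if the insert is forced against the pot with more than 60 N (contact force between insert and pot above 60 N).
It fails at once if the old strainer is moved by more than 20 mm (distance of old_mid from where it was at the start of the episode above 0.02 m).
It fails at once if another thing on the bench is moved by more than 30 mm (distance of any of cleaner_mid, brush_mid, driver_mid, spanner_mid, wax_mid, fileguide_mid from where it was at the start of the episode above 0.03 m).
It also fails if it takes over 72 s, if anything falls off the work surface, if the arm or the gripper's body presses on something with over 40 N, if the wrist force passes 120 N, or if a joint passes its speed limit or range.

ROBOT

A 6-joint arm with a two-finger parallel gripper is mounted at the origin on the work surface. World frame = base frame: x ahead of the robot, y to its left, z up, the work surface at z = 0. Lengths are in m, angles in rad, forces in N, time in s.
With the tool pointing down it reaches from about 0.35 to 0.975 m from the base axis. Payload 4.9 kg.
Tool frame: the origin (TCP) lies between the finger pads; the fingertips stand 14 mm ahead of it and the grasp point (between the pads) lies 5 mm behind it (manip.finger_overhang is the distance from the TCP to the fingertips, in m); z points along the fingers, y is the line along which they close (so a half turn about z gives the same grasp; the last joint's range is limited). The gripper opens to 85 mm and grips with 20 to 120 N. Pads are 22 mm wide; open, the fingers measure 114 mm over their backs; the gripper's body (76 mm by 85 mm) begins 54 mm behind the grasp point. The pads swing forward as they close: fully open they stand 13 mm farther back than shut.
Start: joints at [1.034, 0.053, 1.613, -0, 1.476, -0.119], TCP at [0.254, 0.571, 0.245] pointing down, gripper open.
Joint ranges: [-3.01, 3.01], [-1.01, 2.22], [0.06, 2.58], [-1.02, 4.17], [0.09, 2.62], [-3.14, 3.14]. Speed limits (rad/s): [2.57, 2.57, 3.14, 3.14, 3.14, 3.14].

INTERFACE

Orientations are given as a unit quaternion [w, x, y, z].
In Python, from plant import manip, grab_frame gives the robot as it stands.
- The arm moves only by the tool servo_tool, never from a script. Its argument "deltas" is a list that holds one entry, the list of rows, each a list of 5 numbers: the opening in per cent of the stroke, from 0 (shut) to 100 (fully open), then the shift along the world's x, y, z in m, then the turn about the world's z in degrees. A call has exactly 8 rows; each row shifts and turns the commanded pose from where the row before left it; what a row does not reach is not made up. A row lasts 1/10 s, in which the tool goes at most 50 mm and 8.59 degrees, less where a joint would pass 70% of its speed; a pose out of reach is approached as far as the arm can. A call is refused whole if a number of a shift passes 0.05 or a number of a turn 8.59, either way. A call with a gripper value outside its range is refused whole. The fingers move at their own pace and stop on an object; the grip force is fixed at half the most. Time passes only in rows, so rows that do not move let the fingers close, or fill a call up. It gives the time, the measured TCP pose, the force, the opening and the grip force at its end, in the units of the state.
- manip.state(): the state, without advancing time (a new reading comes with each control period).
- grab_frame(name): name is "scene" or "top" or "wrist"; returns a dict with "pixels" (400x640x3 uint8, red, green, blue), "z_map" (400x640 float32, m along the optical axis (not along the pixel's ray), 0 where there is no reading), "fx", "fy", "cx", "cy" (pixels), "rvec" (rotation vector, rad) and "tvec" (3), from world to camera coordinates, as OpenCV has them; the wrist camera has in their place "T_tool_cam" (4x4, takes a point from camera to tool coordinates, whose origin is the TCP and whose axes are the flange's). Camera axes: x right, y down, z forward; pixel columns grow to the right and rows downward; lengths in m; the calibration is good to about 2 mm. A picture is of the moment at which its call begins: read the wrist's pose just before it.
- manip.job_done(): hands the job in; it is judged then, once.
The state is a dict: "time": time; "joint_pos": joint angles; "joint_vel": joint speeds; "joint_efforts": joint torques, N m; "tool_pos": TCP position; "tool_rot": TCP orientation; "contact_force": force on the tool from outside, world axes, zero at the start; "ft_torque": the same for the moment, N m; "gripper_width": opening from 0.0 (shut) to 1.0 (fully open); "grasp_force": force on a finger pad.
Only numpy, scipy, OpenCV 4.12 (cv2) and the standard library are available. Lean on these libraries where they do the work, as an engineer would, in place of code of your own. Each camera call takes 0.05 s, during which the arm holds its last target. There are 200 camera calls.

## Working session

There is one attempt and no reset: what is moved stays moved. The work goes in short steps, Python scripts to look and compute and a tool call to move; the robot and the scene stay as the last step left them, time stands still between calls to the robot, and variables do not carry over. Pictures are saved under pics/ and viewed, at most 10 in all, crops included, and the job is handed in when it is done.

Besides the shell and the picture viewer there is one more tool, called after "Call:" by a JSON object that holds its "method" and its "body". servo_tool: Moves the arm, as the interface text tells. Its arguments: {"type":"object","properties":{"deltas":{"type":"array"}},"required":["deltas"]}

```bash
mkdir -p pics; cat > h.py <<'E'
import numpy as np,cv2
from plant import manip,grab_frame
def save(n,im): cv2.imwrite('pics/'+n,cv2.cvtColor(im,cv2.COLOR_RGB2BGR))
def grab(name):
    s=manip.state(); f=grab_frame(name)
    if 'rvec' in f:
        R=cv2.Rodrigues(np.array(f['rvec'],float))[0].T; t=-R@np.array(f['tvec'],float).ravel()
    else:
        w,x,y,z=s['tool_rot']
        from scipy.spatial.transform import Rotation as Ro
        T=np.eye(4);T[:3,:3]=Ro.from_quat([x,y,z,w]).as_matrix();T[:3,3]=s['tool_pos']
        M=T@np.array(f['T_tool_cam']);R=M[:3,:3];t=M[:3,3]
    f['R']=R;f['t']=t;return f
def ray(f,u,v):
    d=np.stack([(np.asarray(u,float)-f['cx'])/f['fx'],(np.asarray(v,float)-f['cy'])/f['fy'],np.ones_like(np.asarray(u,float))],-1)
    return d@f['R'].T
def onplane(f,u,v,z):
    d=ray(f,u,v);return f['t']+d*((z-f['t'][2])/d[...,2:3])
def bydepth(f):
    v,u=np.mgrid[:400,:640];return f['t']+ray(f,u,v)*f['z_map'][...,None]
def mask(f,lo,hi):
    return cv2.inRange(cv2.cvtColor(f['pixels'],cv2.COLOR_RGB2HSV),np.array(lo),np.array(hi))>0
E
python3 - <<'E'
from h import *
print(manip.state())
a=grab('top');b=grab('scene')
save('top.png',a['pixels']);save('scene.png',b['pixels']);print(a['t'],b['t'],a['fx'])
E
```

```text
{'time': 0.0, 'joint_pos': array([ 1.03399081e+00,  5.33889135e-02,  1.61430303e+00,  2.11542077e-05,
        1.47601953e+00, -1.19024230e-01]), 'joint_vel': array([ 7.11180900e-04, -1.53366577e-03, -4.54302311e-04, -7.35230356e-05,
        4.59261554e-04, -2.69809799e-04]), 'joint_efforts': array([ 1.66406617e-04, -3.93711913e+01, -3.70162332e+01, -1.29897562e-04,
        7.08896274e-03,  1.45495818e-06]), 'tool_pos': array([0.25328149, 0.57071949, 0.24403774]), 'tool_rot': array([-3.51171487e-04,  2.07375661e-01,  9.78260810e-01, -9.99569580e-04]), 'contact_force': array([-0.58701116, -0.85904414, -0.38429177]), 'ft_torque': array([-0.00060382, -0.03120435,  0.03154014]), 'grasp_force': 0.0, 'gripper_width': 0.9999110676060542}
[0.33505319 0.01055757 1.2402986 ] [ 1.32826616 -0.22319577  1.30743651] 439.20829876573686
```

View pics/top.png

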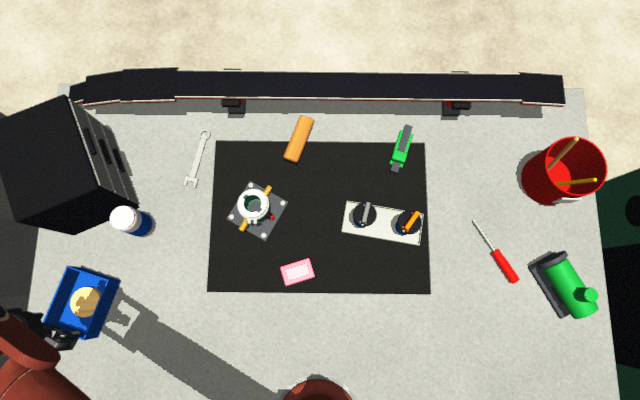

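View pics/scene.png

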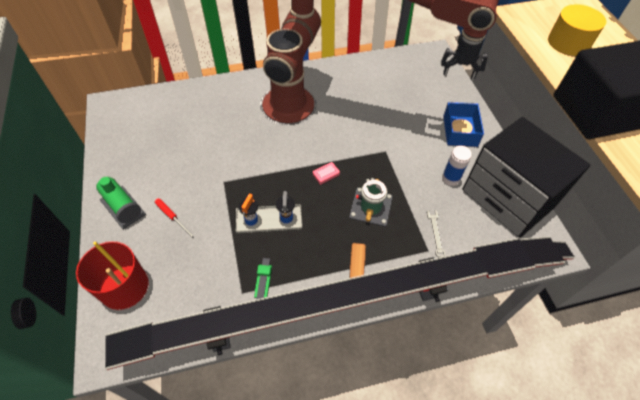

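The top view shows the clean insert (orange grip) at about (411,222), the old one (grey grip) at (365,212) and the pot neck at about (253,205). The scene view agrees with this: the rack is left of centre and the pot is at about (373,190).

```bash
python3 - <<'E'
from h import *
f=grab('top');P=bydepth(f)
m=mask(f,[8,150,120],[22,255,255]);m[:, :385]=0;m[:,430:]=0;m[:195]=0;m[260:]=0
v,u=np.nonzero(m);z=P[v,u,2];print(len(u),np.percentile(z,[5,50,95]))
k=z>0.118;r=cv2.minAreaRect(np.c_[u[k],v[k]].astype(np.float32));print(r)
p=onplane(f,*r[0],0.1265);print('grip top',p)
b=cv2.boxPoints(r);q=onplane(f,b[:,0],b[:,1],0.1265);print(q, np.linalg.norm(np.diff(q,axis=0),axis=1))
# rack
# pot rim
z=P[...,2];R=(z>0.100)&(z<0.118);R[:,:225]=0;R[:,285:]=0;R[:170]=0;R[245:]=0
v,u=np.nonzero(R);q=P[v,u];print('rim n',len(u),np.median(q,0),q.min(0),q.max(0))
n,l,s,c=cv2.connectedComponentsWithStats(R.astype(np.uint8));print(s,c)
im=f['pixels']
a=cv2.resize(im[165:245,210:310],None,fx=5,fy=5,interpolation=cv2.INTER_NEAREST);b=cv2.resize(im[180:260,335:435],None,fx=5,fy=5,interpolation=cv2.INTER_NEAREST)
save('crop.png',cv2.resize(np.hstack([a,b]),(800,320)))
E
```

```text
134 [0.09544973 0.12505448 0.12902724]
((411.869140625, 219.75839233398438), (4.91539192199707, 21.381954193115234), 34.99202346801758)
grip top [ 0.516211   -0.23710345  0.1265    ]
[[ 0.49695751 -0.21562873  0.1265    ]
 [ 0.54286719 -0.24861402  0.1265    ]
 [ 0.53559674 -0.25872568  0.1265    ]
 [ 0.48980499 -0.22570092  0.1265    ]] [0.05653077 0.01245413 0.05645812]
rim n 377 [0.55608023 0.17596759 0.10954163] [0.50975789 0.1361008  0.10003311] [0.59882689 0.21578286 0.11525265]
[[     0      0    640    400 255623]
 [   238    189     31     31    372]
 [   268    199      1      1      1]
 [   241    214      1      1      1]
 [   258    218      1      1      1]
 [   255    221      1      1      1]
 [   248    222      1      1      1]] [[319.59868635 199.49393834]
 [252.5672043  203.45967742]
 [268.         199.        ]
 [241.         214.        ]
 [258.         218.        ]
 [255.         221.        ]
 [248.         222.        ]]
```

View pics/crop.png

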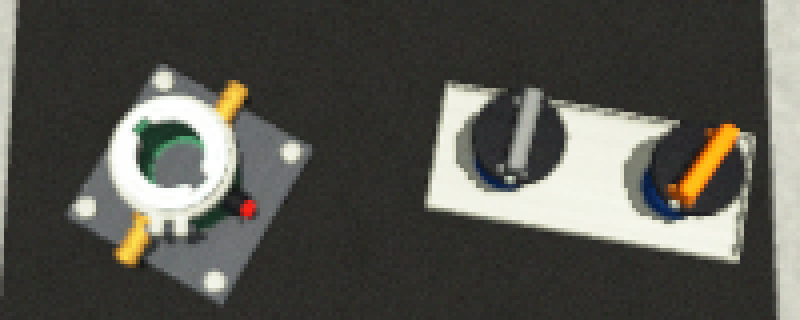

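```bash
python3 - <<'E'
from h import *
f=grab('wrist');print(np.round(f['T_tool_cam'],4),f['fx'],f['t'],f['R'][:,2])
E
```

```text
[[ 8.000e-04 -9.499e-01 -3.127e-01  8.110e-02]
 [ 1.000e+00  9.000e-04 -0.000e+00 -1.000e-04]
 [ 3.000e-04 -3.127e-01  9.499e-01 -1.279e-01]
 [ 0.000e+00  0.000e+00  0.000e+00  1.000e+00]] 298.58125826911186 [0.17926911 0.60378511 0.37223018] [ 0.28498344 -0.12824127 -0.94991506]
```

Call:
{"method": "servo_tool", "body": {"deltas": [[[100,0.03,-0.04,0.01,0],[100,0.03,-0.04,0.01,0],[100,0.03,-0.04,0.01,0],[100,0.03,-0.04,0.01,0],[100,0.03,-0.04,0.01,0],[100,0.03,-0.04,0.01,0],[100,0.03,-0.04,0.01,0],[100,0.03,-0.04,0.01,0]]]}}

```text
time: 1.0
tool_pos: [0.4897, 0.2556, 0.3241]
tool_rot: [0.0, 0.207, 0.978, 0.0]
contact_force: [0.7, 0.1, -0.3]
gripper_width: 1.0
grasp_force: 0.0
```

Call:
{"method": "servo_tool", "body": {"deltas": [[[100,0.02,-0.03,-0.03,0],[100,0.02,-0.03,-0.03,0],[100,0.01,-0.015,-0.02,0],[100,0,0,0,0],[60,0,0,0,0],[60,0,0,0,0],[60,0,0,0,0],[60,0,0,0,0]]]}}

```text
time: 1.8
tool_pos: [0.539, 0.1834, 0.2451]
tool_rot: [0.001, 0.207, 0.978, 0.0]
contact_force: [-0.8, 0.4, 0.5]
gripper_width: 0.597
grasp_force: 0.0
```

```bash
python3 - <<'E'
from h import *
f=grab('wrist');P=bydepth(f);print(f['t'])
np.savez('w1.npz',**{k:f[k] for k in('pixels','z_map','R','t','fx','fy','cx','cy')})
save('w1.png',f['pixels'])
z=P[...,2];m=(np.abs(z-.110)<.004)&(np.hypot(P[...,0]-.556,P[...,1]-.176)<.06)
q=P[m];print(len(q),np.median(q,0),q.min(0),q.max(0))
E
```

```text
[0.46453489 0.21599523 0.37288814]
2509 [0.55643757 0.17886163 0.10903682] [0.52186959 0.14100477 0.10604426] [0.59573961 0.21410165 0.11145079]
```

View pics/w1.png

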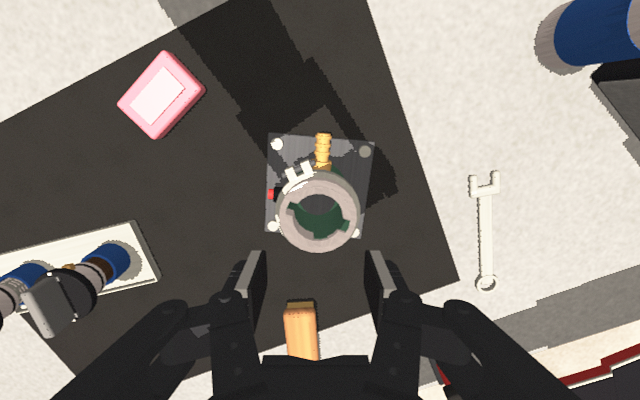

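The wrist view shows the rim ring centred near (318,211), with the slots at about (291,207) and (345,223). Next I'll fit the outer circle and the slot directions on the rim plane.

```bash
python3 - <<'E'
from h import *
d=np.load('w1.npz');f={k:d[k] for k in d.files};P=bydepth(f)
v,u=np.mgrid[:400,:640];Q=onplane(f,u,v,.110)
ring=((np.abs(P[...,2]-.110)<.004)&(np.hypot(Q[...,0]-.556,Q[...,1]-.176)<.06)).astype(np.uint8)
hsv=cv2.cvtColor(f['pixels'],cv2.COLOR_RGB2HSV)
cs,h=cv2.findContours(ring,cv2.RETR_CCOMP,cv2.CHAIN_APPROX_NONE)
for i,c in enumerate(cs):
    if len(c)<30: continue
    c=c[:,0].astype(float);q=onplane(f,c[:,0],c[:,1],.110)[:,:2]
    (x,y),r=cv2.minEnclosingCircle(q.astype(np.float32)*1000)
    A=np.c_[2*q,np.ones(len(q))];s=np.linalg.lstsq(A,(q**2).sum(1),rcond=None)[0]
    print(h[0][i],len(c),x,y,r,'LS',s[:2],np.sqrt(s[2]+s[0]**2+s[1]**2))
    if h[0][i][3]>=0:
        for cc in (s[:2],):
            a=np.degrees(np.arctan2(*(q-cc).T[::-1]));R=np.hypot(*(q-cc).T)*1000
            for lo in range(-180,180,10):
                k=(a>=lo)&(a<lo+10)
                if k.any():print(lo,round(R[k].mean(),1),end='; ')
E
```

```text
[-1 -1  1 -1] 213 558.001953125 177.86337280273438 37.08544158935547 LS [0.55821279 0.17785258] 0.036314342999316185
[ 6  4 -1  0] 169 558.4317626953125 177.77700805664062 31.552345275878906 LS [0.55796335 0.17802389] 0.02544889837212451
-180 23.3; -170 23.4; -160 23.7; -150 27.8; -140 31.1; -130 30.6; -120 26.5; -110 23.8; -100 23.7; -90 23.5; -80 23.7; -70 23.1; -60 23.7; -50 23.7; -40 23.6; -30 23.2; -20 23.5; -10 23.3; 0 23.2; 10 23.6; 20 23.2; 30 27.8; 40 31.2; 50 31.3; 60 26.4; 70 23.8; 80 23.8; 90 23.6; 100 23.7; 110 23.2; 120 23.7; 130 23.2; 140 23.4; 150 23.7; 160 23.4; 170 23.3;
```

Call:
{"method": "servo_tool", "body": {"deltas": [[[60,-0.003,-0.04,0,-1.5],[60,-0.003,-0.05,0,-1.5],[60,-0.003,-0.05,0,-1.5],[60,-0.003,-0.05,0,-1.5],[60,-0.003,-0.05,0,-1.5],[60,-0.003,-0.05,0,-1.5],[60,-0.003,-0.05,0,-1.5],[60,-0.003,-0.05,0,-1.5]]]}}

```text
time: 2.65
tool_pos: [0.5148, -0.2086, 0.2445]
tool_rot: [0.001, 0.309, 0.951, -0.0]
contact_force: [0.9, 1.0, -0.6]
gripper_width: 0.596
grasp_force: 0.0
```

Call:
{"method": "servo_tool", "body": {"deltas": [[[60,0.0,-0.03,0,0],[60,0,0,0,0],[60,0,0,0,0],[60,0,0,0,0],[60,0,0,0,0],[60,0,0,0,0],[60,0,0,0,0],[60,0,0,0,0]]]}}

```text
time: 3.45
tool_pos: [0.5151, -0.2365, 0.2438]
tool_rot: [0.0, 0.308, 0.951, -0.0]
contact_force: [-0.5, -0.2, 0.2]
gripper_width: 0.602
grasp_force: 0.0
```

```bash
cat > g.py <<'E'
from h import *
import sys
f=grab('wrist');P=bydepth(f);save(sys.argv[1],f['pixels'])
m=mask(f,[5,140,90],[24,255,255])&(np.hypot(P[...,0]-.516,P[...,1]+.237)<.05)&(P[...,2]>.118)
n,l,s,c=cv2.connectedComponentsWithStats(m.astype(np.uint8));i=1+s[1:,4].argmax();v,u=np.nonzero(l==i)
print(s[i],np.median(P[v,u],0))
q=onplane(f,u,v,.1265)[:,:2]*1000
r=cv2.minAreaRect(q.astype(np.float32));print(r);b=cv2.boxPoints(r);e=[b[1]-b[0],b[2]-b[1]];e=max(e,key=np.linalg.norm);print('yaw',np.degrees(np.arctan2(e[1],e[0])))
# black head disc ellipse on z=.0945
s=manip.state();x=s['tool_rot'];a=2*np.degrees(np.arctan2(x[2],x[1]))-90;print('tcp',s['tool_pos'],'tooly',a,s['joint_pos'][5])
E
python3 g.py w2.png
```

```text
[309 172  14  62 835] [ 0.51443057 -0.2358198   0.12551542]
((515.00634765625, -236.47483825683594), (11.463793754577637, 55.547672271728516), 54.572635650634766)
yaw -35.42739
tcp [ 0.51502551 -0.23662737  0.2437735 ] tooly 54.09162037003469 -1.5060313169330721
```

View pics/w2.png

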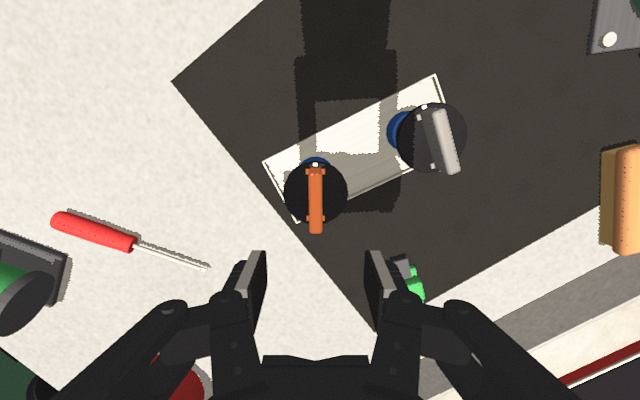

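The grip sits at about (316,200), centred between and parallel to the fingers, so I can descend.

Call:
{"method": "servo_tool", "body": {"deltas": [[[60,0,0,-0.03,0.3],[60,0,0,-0.03,0],[60,0,0,-0.025,0],[60,0,0,-0.02,0],[60,0,0,-0.015,0],[60,0,0,-0.011,0],[60,0,0,0,0],[60,0,0,0,0]]]}}

```text
time: 4.3
tool_pos: [0.5154, -0.2372, 0.1134]
tool_rot: [0.001, 0.306, 0.952, -0.0]
contact_force: [0.4, -0.3, -0.9]
gripper_width: 0.599
grasp_force: 0.0
```

Call:
{"method": "servo_tool", "body": {"deltas": [[[5,0,0,0,0],[5,0,0,0,0],[5,0,0,0,0],[5,0,0,0,0],[5,0,0,0,0],[5,0,0,0,0],[5,0,0,0,0],[5,0,0,0,0]]]}}

```text
time: 5.1
tool_pos: [0.5157, -0.2373, 0.1139]
tool_rot: [0.001, 0.306, 0.952, -0.0]
contact_force: [-0.2, 0.9, 5.4]
gripper_width: 0.126
grasp_force: 59.7
```

Call:
{"method": "servo_tool", "body": {"deltas": [[[5,0,0,0.01,0],[5,0,0,0.015,0],[5,0,0,0.02,0],[5,0,0,0.025,0],[5,0,0,0.025,0],[5,0,0,0.025,0],[5,0,0,0.02,0],[5,0,0,0,0]]]}}

```text
time: 5.9
tool_pos: [0.5162, -0.2378, 0.2573]
tool_rot: [0.003, 0.306, 0.952, -0.001]
contact_force: [0.2, 0.2, -1.1]
gripper_width: 0.132
grasp_force: 58.8
```

Call:
{"method": "servo_tool", "body": {"deltas": [[[5,0.005,0.03,0,8],[5,0.005,0.04,0,8],[5,0.005,0.04,0,8],[5,0.005,0.04,0,8],[5,0.005,0.04,0,8],[5,0.005,0.04,0,8],[5,0.005,0.04,0,8],[5,0.005,0.04,0,8]]]}}

```text
time: 6.7
tool_pos: [0.554, 0.0747, 0.2512]
tool_rot: [-0.001, -0.248, 0.969, 0.0]
contact_force: [0.4, -1.0, -2.1]
gripper_width: 0.128
grasp_force: 58.9
```

Call:
{"method": "servo_tool", "body": {"deltas": [[[5,0.002,0.04,0,8],[5,0,0.03,0,8],[5,0,0.02,0,4],[5,0,0.01,0,0],[5,0,0,0,0],[5,0,0,0,0],[5,0,0,0,0],[5,0,0,0,0]]]}}

```text
time: 7.5
tool_pos: [0.5571, 0.172, 0.2527]
tool_rot: [-0.0, -0.409, 0.913, -0.0]
contact_force: [-0.4, -0.2, -2.6]
gripper_width: 0.129
grasp_force: 58.9
```

```bash
cat > k.py <<'E'
from h import *
import sys
f=grab('wrist');P=bydepth(f);save(sys.argv[1],f['pixels'])
s=manip.state();x=s['tool_rot'];a=2*np.degrees(np.arctan2(x[2],x[1]))-90;print('tcp',s['tool_pos'],'tooly',a,'q',s['joint_pos'][5],s['contact_force'],s['gripper_width'])
np.savez(sys.argv[1][:-4]+'.npz',**{k:f[k] for k in('pixels','z_map','R','t','fx','fy','cx','cy')})
m=mask(f,[5,140,90],[24,255,255])&(np.hypot(P[...,0]-s['tool_pos'][0],P[...,1]-s['tool_pos'][1])<.05)&(P[...,2]>.18)
v,u=np.nonzero(m);print(len(u),P[v,u].mean(0),np.percentile(P[v,u,2],[2,98]))
E
python3 k.py w3.png
```

```text
tcp [0.55709107 0.17220429 0.25278411] tooly 138.27111605081058 q -2.2410173832025713 [ 0.3714994   0.4075671  -1.71490599] 0.12832149152706424
3294 [0.55173178 0.16732955 0.26006822] [0.23275914 0.26583799]
```

View pics/w3.png

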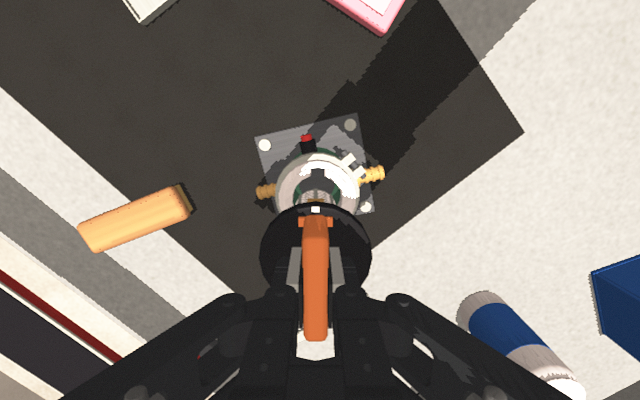

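The grip is held straight (columns about 303–329), and the rim is behind it at about (318,180). I'll measure the insert's offset in the tool.

```bash
python3 - <<'E'
from h import *
d=np.load('w3.npz');f={k:d[k] for k in d.files};P=bydepth(f)
hsv=mask(f,[5,140,90],[24,255,255])
m=hsv&(np.abs(P[...,2]-.266)<.006)&(np.hypot(P[...,0]-.557,P[...,1]-.172)<.06)
v,u=np.nonzero(m)
q=onplane(f,u,v,.2655)[:,:2]*1000
r=cv2.minAreaRect(q.astype(np.float32));b=cv2.boxPoints(r);e=[b[1]-b[0],b[2]-b[1]];e=max(e,key=np.linalg.norm);print(r,'yaw',np.degrees(np.arctan2(e[1],e[0])),v.min(),v.max())
# rim outer arc
v,u=np.mgrid[:400,:640];Q=onplane(f,u,v,.110)
ring=((np.abs(P[...,2]-.110)<.004)&(np.hypot(Q[...,0]-.558,Q[...,1]-.178)<.045)).astype(np.uint8)
cs=cv2.findContours(ring,cv2.RETR_EXTERNAL,cv2.CHAIN_APPROX_NONE)[0];c=max(cs,key=len)[:,0].astype(float)
q=onplane(f,c[:,0],c[:,1],.110)[:,:2];R=np.hypot(*(q-[.558,.178]).T)
k=R>.033;q=q[k];from scipy.optimize import least_squares
s=least_squares(lambda p:np.hypot(*(q-p).T)-.0363,[.558,.178],loss='soft_l1',f_scale=.0005);print(len(q),s.x,np.std(s.fun))
E
```

```text
((555.3602905273438, 171.41415405273438), (55.1412467956543, 11.344169616699219), 48.33824157714844) yaw 48.33822 234 340
139 [0.55790864 0.17715989] 0.0004517645630672342
```

Call:
{"method": "servo_tool", "body": {"deltas": [[[5,0.0022,0.0063,0,0.5],[5,0,0,0,0],[5,0,0,0,0],[5,0,0,-0.02,0],[5,0,0,-0.02,0],[5,0,0,-0.02,0],[5,0,0,-0.006,0],[5,0,0,0,0]]]}}

```text
time: 8.35
tool_pos: [0.5584, 0.1792, 0.1855]
tool_rot: [-0.001, -0.414, 0.91, 0.0]
contact_force: [-0.3, -0.1, -1.0]
gripper_width: 0.128
grasp_force: 58.9
```

```bash
python3 k.py w4.png; python3 - <<'E'
from h import *
d=np.load('w4.npz');f={k:d[k] for k in d.files};P=bydepth(f);s=manip.state()
zt=s['tool_pos'][2]+.0127
m=mask(f,[5,140,90],[24,255,255])&(np.abs(P[...,2]-zt)<.006)&(np.hypot(P[...,0]-.557,P[...,1]-.175)<.06)
v,u=np.nonzero(m);q=onplane(f,u,v,zt)[:,:2]*1000
r=cv2.minAreaRect(q.astype(np.float32));b=cv2.boxPoints(r);e=[b[1]-b[0],b[2]-b[1]];e=max(e,key=np.linalg.norm);print(r,'yaw',np.degrees(np.arctan2(e[1],e[0])))
E
```

```text
tcp [0.55920724 0.17939204 0.18694025] tooly 138.86413116221294 q -2.2398839703573468 [ 0.93969572 -0.93365978 -1.53440002] 0.13301166619102364
2924 [0.55466251 0.176249   0.19604811] [0.18297896 0.19867384]
((556.3009033203125, 178.0738067626953), (54.01907730102539, 11.39501953125), 48.52983856201172) yaw 48.52982
```

View pics/w4.png

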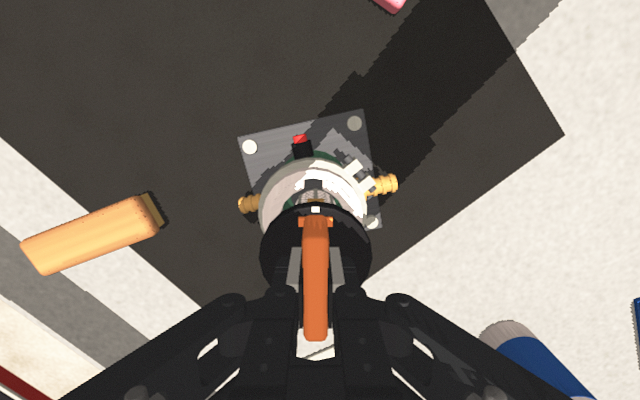

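The tube is inside the rim and the grip is straight, so I'll continue down slowly and watch the force.

Call:
{"method": "servo_tool", "body": {"deltas": [[[5,0.0005,-0.001,-0.004,0],[5,0,0,-0.003,0],[5,0,0,-0.003,0],[5,0,0,-0.003,0],[5,0,0,-0.002,0],[5,0,0,-0.002,0],[5,0,0,-0.001,0],[5,0,0,0,0]]]}}

```text
time: 9.2
tool_pos: [0.5598, 0.1782, 0.1691]
tool_rot: [0.0, -0.414, 0.91, -0.0]
contact_force: [-1.0, -1.2, -0.2]
gripper_width: 0.13
grasp_force: 59.1
```

Call:
{"method": "servo_tool", "body": {"deltas": [[[5,0,0,-0.002,0],[5,0,0,-0.002,0],[5,0,0,-0.002,0],[5,0,0,-0.002,0],[5,0,0,-0.001,0],[5,0,0,-0.001,0],[5,0,0,0,0],[5,0,0,0,0]]]}}

```text
time: 10.0
tool_pos: [0.5595, 0.1777, 0.1582]
tool_rot: [-0.001, -0.414, 0.91, -0.001]
contact_force: [-1.0, -5.0, 0.1]
gripper_width: 0.127
grasp_force: 59.3
```

Call:
{"method": "servo_tool", "body": {"deltas": [[[5,0,-0.0007,0,0],[5,0,0,-0.001,0],[5,0,0,-0.001,0],[5,0,0,-0.001,0],[5,0,0,-0.001,0],[5,0,0,-0.001,0],[5,0,0,0,0],[5,0,0,0,0]]]}}

```text
time: 10.8
tool_pos: [0.5596, 0.1775, 0.154]
tool_rot: [-0.0, -0.414, 0.91, -0.0]
contact_force: [-2.5, -4.4, 1.9]
gripper_width: 0.126
grasp_force: 59.7
```

Call:
{"method": "servo_tool", "body": {"deltas": [[[5,-0.0003,-0.0004,-0.0005,0],[5,0,0,-0.0005,0],[5,0,0,-0.0005,0],[5,0,0,-0.0005,0],[5,0,0,-0.0005,0],[5,0,0,-0.0005,0],[5,0,0,0,0],[5,0,0,0,0]]]}}

```text
time: 11.6
tool_pos: [0.5595, 0.1774, 0.1509]
tool_rot: [0.0, -0.414, 0.91, 0.0]
contact_force: [-1.3, -3.4, 3.6]
gripper_width: 0.129
grasp_force: 59.8
```

Call:
{"method": "servo_tool", "body": {"deltas": [[[5,0,-0.0003,-0.001,0],[5,0,0,-0.001,0],[5,0,0,-0.001,0],[5,0,0,-0.001,0],[5,0,0,-0.0005,0],[5,0,0,-0.0005,0],[5,0,0,0,0],[5,0,0,0,0]]]}}

```text
time: 12.4
tool_pos: [0.5595, 0.1772, 0.1462]
tool_rot: [0.0, -0.414, 0.91, 0.0]
contact_force: [-2.1, -2.2, 5.6]
gripper_width: 0.126
grasp_force: 60.2
```

Call:
{"method": "servo_tool", "body": {"deltas": [[[5,0,0,-0.001,0],[5,0,0,-0.001,0],[5,0,0,-0.001,0],[5,0,0,-0.001,0],[5,0,0,-0.0005,0],[5,0,0,-0.0005,0],[5,0,0,0,0],[5,0,0,0,0]]]}}

```text
time: 13.2
tool_pos: [0.5597, 0.1772, 0.1421]
tool_rot: [0.0, -0.414, 0.91, 0.0]
contact_force: [-3.8, -2.1, 9.8]
gripper_width: 0.129
grasp_force: 60.7
```

Call:
{"method": "servo_tool", "body": {"deltas": [[[5,-0.0003,0,-0.0005,0],[5,0,0,-0.0005,0],[5,0,0,-0.0005,0],[5,0,0,-0.0003,0],[5,0,0,0,0],[5,0,0,0,0],[5,0,0,0,0],[5,0,0,0,0]]]}}

```text
time: 14.0
tool_pos: [0.5596, 0.1772, 0.1407]
tool_rot: [0.001, -0.414, 0.91, -0.0]
contact_force: [-4.3, -3.2, 10.7]
gripper_width: 0.129
grasp_force: 60.8
```

Call:
{"method": "servo_tool", "body": {"deltas": [[[5,0,0,0,-2],[5,0,-0.0001,0,-2],[5,0,0,0,-2],[5,0,-0.0001,0,-2],[5,0,0,0,-2],[5,0,0,0,0],[5,0,0,0,0],[5,0,0,0,0]]]}}

```text
time: 14.8
tool_pos: [0.5595, 0.1775, 0.1404]
tool_rot: [0.001, -0.333, 0.943, 0.001]
contact_force: [-3.7, -1.3, 8.9]
gripper_width: 0.13
grasp_force: 60.6
```

```bash
cat > s.py <<'E'
from plant import manip;import numpy as np
s=manip.state();x=s['tool_rot'];print('grip',2*np.degrees(np.arctan2(x[2],x[1]))-180,s['tool_pos'],s['contact_force'],s['ft_torque'])
E
python3 s.py
```

```text
grip 38.870140585296724 [0.55947025 0.17754068 0.14039371] [-3.67956844 -1.2719054   8.87930945] [-0.16874585  0.74597987 -0.0609816 ]
```

Call:
{"method": "servo_tool", "body": {"deltas": [[[5,-0.0001,-0.0001,0,-4],[5,0,-0.0001,0,-4],[5,-0.0001,-0.0001,0,-4],[5,0,-0.0001,0,-4],[5,0,-0.0001,0,-4],[5,0,-0.0001,0,-4],[5,0,-0.0001,0,-4],[5,0,0,0,0]]]}}

```text
time: 15.6
tool_pos: [0.5594, 0.1774, 0.1406]
tool_rot: [0.001, -0.094, 0.996, 0.001]
contact_force: [-3.7, 1.0, 9.1]
gripper_width: 0.129
grasp_force: 60.6
```

```bash
python3 s.py
```

```text
grip 10.81086860196342 [0.55943296 0.17740374 0.14056079] [-3.67223967  1.01572396  9.06373632] [ 0.17763698  0.63688348 -0.00313334]
```

Call:
{"method": "servo_tool", "body": {"deltas": [[[5,-0.0002,-0.0001,0,-4],[5,-0.0002,-0.0001,0,-4],[5,0,-0.0001,0,-4],[5,0,-0.0001,0,-4],[5,0,-0.0001,0,-4],[5,0,-0.0001,0,-4],[5,0,0,0,0],[5,0,0,0,0]]]}}

```text
time: 16.4
tool_pos: [0.5594, 0.177, 0.1409]
tool_rot: [0.001, 0.114, 0.993, 0.002]
contact_force: [-2.3, 1.0, 8.3]
gripper_width: 0.13
grasp_force: 60.6
```

```bash
python3 s.py
```

```text
grip -13.142534200474415 [0.5594458  0.17696366 0.1408592 ] [-2.26218156  0.99808661  8.26994209] [ 0.24616654  0.4683844  -0.02417811]
```

Call:
{"method": "servo_tool", "body": {"deltas": [[[5,0,0,0,-1],[5,0,0,0,-1],[5,0,0,0,-1],[5,0,0,0,-1],[5,0,0,0,0],[5,0,0,0,0],[5,0,0,0,0],[5,0,0,0,0]]]}}

```text
time: 17.2
tool_pos: [0.5595, 0.177, 0.1408]
tool_rot: [0.001, 0.149, 0.989, 0.002]
contact_force: [-2.3, 2.7, 8.9]
gripper_width: 0.129
grasp_force: 60.6
```

```bash
python3 s.py
```

```text
grip -17.118181256098723 [0.5594667  0.17703817 0.14082128] [-2.31512375  2.69447807  8.85828066] [0.25162585 0.49779567 0.06253443]
```

Not at the wall yet, so I'll keep turning in small steps.

Call:
{"method": "servo_tool", "body": {"deltas": [[[5,0,0,0,-1],[5,0,0,0,-1],[5,0,0,0,-1],[5,0,0,0,0],[5,0,0,0,0],[5,0,0,0,0],[5,0,0,0,0],[5,0,0,0,0]]]}}

```text
time: 18.0
tool_pos: [0.5595, 0.177, 0.1408]
tool_rot: [0.001, 0.175, 0.985, 0.002]
contact_force: [-1.7, 1.5, 9.3]
gripper_width: 0.129
grasp_force: 60.6
```

```bash
python3 s.py
```

```text
grip -20.118287364945814 [0.55952064 0.17700758 0.14084874] [-1.65190871  1.52938038  9.29317487] [0.24614457 0.42059418 0.04315777]
```

Call:
{"method": "servo_tool", "body": {"deltas": [[[5,0,0,0,-1],[5,0,0,0,-1],[5,0,0,0,-1],[5,0,0,0,0],[5,0,0,0,0],[5,0,0,0,0],[5,0,0,0,0],[5,0,0,0,0]]]}}

```text
time: 18.8
tool_pos: [0.5595, 0.177, 0.1408]
tool_rot: [0.001, 0.2, 0.98, 0.002]
contact_force: [-1.7, 1.6, 8.8]
gripper_width: 0.128
grasp_force: 60.7
```

```bash
python3 s.py
```

```text
grip -23.069984927353886 [0.55949343 0.17701207 0.1408298 ] [-1.6849222   1.61473174  8.82833191] [0.23574935 0.43895813 0.29949842]
```

The moment about z has risen to 0.3 N m, which means the lugs are at the wall. I'll ease up so they rise into the notches.

Call:
{"method": "servo_tool", "body": {"deltas": [[[5,0,0,0.0007,0],[5,0,0,0.0007,0],[5,0,0,0.0007,0],[5,0,0,0.0007,0],[5,0,0,0.0007,0],[5,0,0,0,0],[5,0,0,0,0],[5,0,0,0,0]]]}}

```text
time: 19.6
tool_pos: [0.5592, 0.1768, 0.1425]
tool_rot: [0.001, 0.2, 0.98, 0.002]
contact_force: [2.5, 4.2, 1.0]
gripper_width: 0.13
grasp_force: 59.4
```

```bash
python3 s.py
```

```text
grip -23.112831033333578 [0.5592268  0.17682093 0.14250079] [2.47985466 4.23001762 0.9553349 ] [ 0.93835231 -0.64306105  0.34436974]
```

The rise was blocked after about 1.7 mm, so the lugs aren't in the notches. I'll press back down and feel further round for the wall.

Call:
{"method": "servo_tool", "body": {"deltas": [[[5,0,0,-0.001,0],[5,0,0,-0.001,0],[5,0,0,-0.001,0],[5,0,0,-0.0003,0],[5,0,0,0,-0.7],[5,0,0,0,-0.7],[5,0,0,0,0],[5,0,0,0,0]]]}}

```text
time: 20.4
tool_pos: [0.5595, 0.177, 0.1422]
tool_rot: [0.001, 0.211, 0.977, 0.002]
contact_force: [-3.7, 4.3, 12.9]
gripper_width: 0.129
grasp_force: 62.6
```

```bash
python3 s.py
```

```text
grip -24.406912550164094 [0.55953556 0.17700592 0.14222453] [-3.66654791  4.34932363 12.94578529] [0.67394516 0.64250152 0.83438753]
```

The moment of 0.83 N m shows I'm firmly against the wall, and friction from that preload holds the lugs. I'll back the twist off to relieve it, then let the insert rise.

Call:
{"method": "servo_tool", "body": {"deltas": [[[5,0,0,0,0.7],[5,0,0,0,0.7],[5,0,0,0,0.6],[5,0,0,0,0],[5,0,0,0,0],[5,0,0,0,0],[5,0,0,0,0],[5,0,0,0,0]]]}}

```text
time: 21.2
tool_pos: [0.5595, 0.1769, 0.142]
tool_rot: [0.001, 0.196, 0.981, 0.002]
contact_force: [-3.1, 4.8, 13.2]
gripper_width: 0.126
grasp_force: 61.2
```

```bash
python3 s.py
```

```text
grip -22.54794593598001 [0.55949818 0.17686727 0.14198673] [-3.11997522  4.84380391 13.1743232 ] [0.6336557  0.58100832 0.03031278]
```

```bash
python3 k.py w5.png; cat > t.py <<'E'
from h import *
import sys
d=np.load(sys.argv[1]);f={k:d[k] for k in d.files};P=bydepth(f)
m=mask(f,[5,140,90],[24,255,255])&(np.hypot(P[...,0]-.558,P[...,1]-.178)<.04)&(P[...,2]>float(sys.argv[2]))
v,u=np.nonzero(m);q=P[v,u];c=q.mean(0);a=np.radians(float(sys.argv[3]))
L=(q[:,:2]-[.558,.178])@[np.cos(a),np.sin(a)]
co=np.polyfit(L,q[:,2],1);print(len(q),c,'z at 0 %.4f slope deg %.2f'%(co[1],np.degrees(np.arctan(co[0]))),L.min(),L.max(),np.std(q[:,2]-np.polyval(co,L)))
zt=co[1];p=onplane(f,u,v,zt)[:,:2]*1000;r=cv2.minAreaRect(p.astype(np.float32));print(r)
E
python3 t.py w5.npz .148 -22.5; python3 t.py w4.npz .190 48.5
```

```text
tcp [0.55949879 0.17688883 0.14201383] tooly 67.45148446786393 q -0.9997732801126692 [-2.72693266  3.91313259 12.48134801] 0.12715011605173615
2696 [0.55668379 0.17793794 0.15355962] z at 0 0.1536 slope deg 0.91 -0.02599803424481489 0.030383439972894773 0.0012608209742909922
((558.1884155273438, 177.27052307128906), (11.464999198913574, 57.34794616699219), 67.60210418701172)
2709 [0.55576783 0.17752736 0.19691034] z at 0 0.1970 slope deg 1.35 -0.026107504096229247 0.029436338259241326 0.0014148303052778947
((556.897216796875, 178.77105712890625), (57.13947296142578, 11.663763046264648), 48.52983856201172)k.py:7: RuntimeWarning: Mean of empty slice.
  v,u=np.nonzero(m);print(len(u),P[v,u].mean(0),np.percentile(P[v,u,2],[2,98]))
  ret = um.true_divide(
Traceback (most recent call last):
  File "k.py", line 7, in <module>
    v,u=np.nonzero(m);print(len(u),P[v,u].mean(0),np.percentile(P[v,u,2],[2,98]))
                                                  ~~~~~~~~~~~~~^^^^^^^^^^^^^^^^^
IndexError: index -1 is out of bounds for axis 0 with size 0
```

View pics/w5.png

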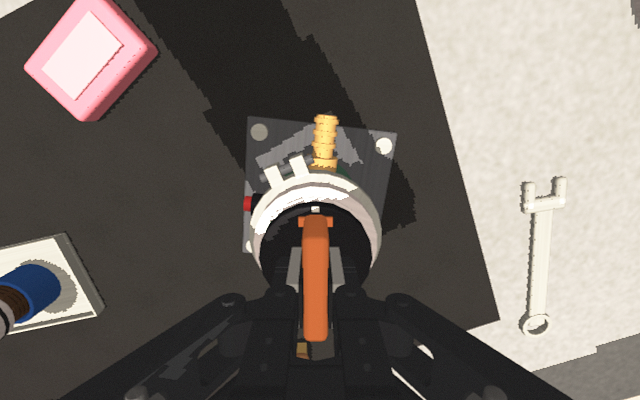

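The view shows the head (312,250) seated in the rim and the grip straight, with no visible tilt. With the twist relieved, I'll ease up again.

Call:
{"method": "servo_tool", "body": {"deltas": [[[5,0,0,0.0007,0],[5,0,0,0.0007,0],[5,0,0,0.0006,0],[5,0,0,0,0],[5,0,0,0,0],[5,0,0,0,0],[5,0,0,0,0],[5,0,0,0,0]]]}}

```text
time: 22.05
tool_pos: [0.5593, 0.1767, 0.1422]
tool_rot: [0.001, 0.196, 0.981, 0.002]
contact_force: [1.9, 4.9, 5.6]
gripper_width: 0.129
grasp_force: 60.1
```

```bash
python3 s.py
```

```text
grip -22.551266932598168 [0.55934558 0.17674698 0.14219112] [1.87057575 4.88295182 5.5669422 ] [ 1.02594507 -0.18242967  0.09430307]
```

The insert is wedged by side load from the grip. Opening the fingers lets the spring centre and lift it on its own, and I can grasp it again if needed.

Call:
{"method": "servo_tool", "body": {"deltas": [[[35,0,0,0,0],[35,0,0,0,0],[35,0,0,0,0],[35,0,0,0,0],[35,0,0,0,0],[35,0,0,0,0],[35,0,0,0,0],[35,0,0,0,0]]]}}

```text
time: 22.85
tool_pos: [0.5584, 0.1754, 0.1411]
tool_rot: [-0.0, 0.195, 0.981, -0.0]
contact_force: [1.0, -0.0, 0.5]
gripper_width: 0.347
grasp_force: 0.0
```

```bash
python3 s.py; python3 k.py w6.png 2>/dev/null; python3 t.py w6.npz .148 -22.5;python3 t.py w6.npz .152 -22.5
```

```text
grip -22.538195551577928 [0.55844955 0.17544886 0.14114878] [ 0.95287365 -0.01156906  0.53965442] [-0.00058917  0.01159022 -0.06241566]
tcp [0.558475   0.17545608 0.14118317] tooly 67.46150408988584 q -1.0000885893288363 [-1.11725497 -0.53702899 -1.73457036] 0.34998207331256237
2928 [0.55588714 0.17862493 0.15612178] z at 0 0.1562 slope deg 1.75 -0.026393297510599045 0.02972632736976722 0.0014379463721279444
((557.6117553710938, 177.9887237548828), (11.750680923461914, 58.70391845703125), 67.97848510742188)
2825 [0.55666659 0.17830999 0.1563421 ] z at 0 0.1564 slope deg 0.70 -0.026393297510599045 0.02972632736976722 0.0009665791575073553
((558.5330810546875, 177.61376953125), (11.73301887512207, 56.3872184753418), 67.97845458984375)
```

The grip top rose about 2.6 mm when I let go, so the insert has sprung up. I'll withdraw and check from above.

Call:
{"method": "servo_tool", "body": {"deltas": [[[40,0,0,0.01,0],[40,0,0,0.02,0],[40,0,0,0.02,0],[40,0,0,0.025,0],[40,0,0,0.025,0],[40,0,0,0.01,0],[40,0,0,0,0],[40,0,0,0,0]]]}}

```text
time: 23.7
tool_pos: [0.5581, 0.1754, 0.2503]
tool_rot: [-0.0, 0.195, 0.981, -0.0]
contact_force: [0.4, 0.1, -0.2]
gripper_width: 0.402
grasp_force: 0.0
```

```bash
python3 s.py; python3 k.py w7.png 2>/dev/null >/dev/null; python3 t.py w7.npz .152 -22.5; python3 - <<'E'
from h import *
d=np.load('w7.npz');f={k:d[k] for k in d.files};g=grab('top')
for f in (f,g):
    P=bydepth(f);r=np.hypot(P[...,0]-.558,P[...,1]-.178);h=cv2.cvtColor(f['pixels'],cv2.COLOR_RGB2HSV)
    v=P[...,2]
    k=(r<.028)&(np.abs(v-.125)<.008)&(h[...,2]<70);k2=(r>.0335)&(r<.036)&(np.abs(v-.11)<.006);k3=mask(f,[5,140,90],[24,255,255])&(r<.025)&(v>.148)
    for n,k in(('head .1255',k),('rim .110',k2),('grip .1575',k3)):
        q=P[k];co=np.linalg.lstsq(np.c_[q[:,:2]-[.558,.178],np.ones(len(q))],q[:,2],rcond=None)[0];print(n,len(q),np.median(q[:,2]),'tilt deg',np.degrees(co[:2]))
E
```

```text
grip -22.5378280720403 [0.55807719 0.17541603 0.25034687] [ 0.35103916  0.07084324 -0.16768395] [-0.03344605  0.03605115 -0.05661092]
975 [0.55830906 0.17758743 0.15738298] z at 0 0.1574 slope deg 1.68 -0.02577890871753781 0.029788435023218363 0.009669407081073075
((606.6661987304688, 142.3516387939453), (31.551265716552734, 173.46932983398438), 60.568233489990234)
head .1255 1962 0.12499481325677347 tilt deg [0.06291654 0.12877087]
rim .110 394 0.10882369272055203 tilt deg [ 0.9432416  -0.49547559]
grip .1575 896 0.1566963420038442 tilt deg [-21.02574433 -56.5668426 ]
head .1255 48 0.12560625307741835 tilt deg [-0.57319464 -1.26383901]
rim .110 19 0.11014312687018757 tilt deg [ 5.22622127 -0.6674217 ]
grip .1575 601 0.55266492411449 tilt deg [ 46.47400417 -27.2320869 ]
```

View pics/w7.png

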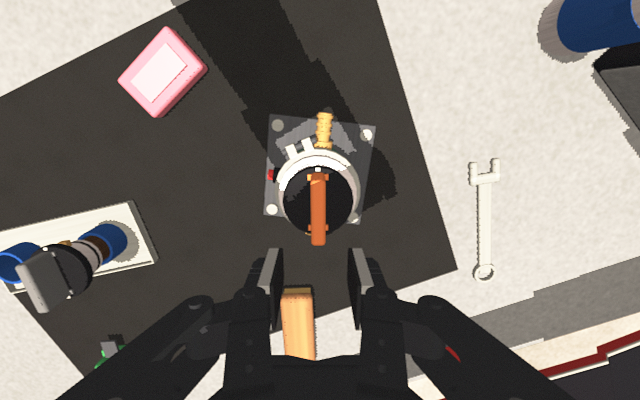

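The view shows the insert upright in the pot, with its head at (318,200) and the gripper clear of it. The head stands 15.5–16.2 mm above the rim, against 15.5 mm expected when locked and 12.5 mm if the lugs were still under the rim. It is locked, so I'm handing in.

```bash
python3 -c "
from plant import manip;print(manip.job_done())"
```

```text
the job is handed in; nothing more can be done
None
```

The clean insert is in the pot, turned clockwise to the stop and sprung up into the locking notches by my height check; I let go of it and handed the job in at about 24 s, with no verdict returned.

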